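Offer the cover plate up to the shaker's drive housing

ROBOT

A 6-joint arm with a two-finger parallel gripper is mounted at the origin on the work surface. World frame = base frame: x ahead of the robot, y to its left, z up, the work surface at z = 0. Lengths are in m, angles in rad, forces in N, time in s.
With the tool pointing down it reaches from about 0.425 to 0.95 m from the base axis. Payload 3.5 kg.
Tool frame: the origin (TCP) lies on the centre line of the jaws, within the pads' length; the fingertips stand 14 mm ahead of it and the grasp point (between the pads) lies 5 mm behind it (ctrl.finger_overhang is the distance from the TCP to the fingertips, in m); z points along the fingers, y is the line along which they close (so a half turn about z gives the same grasp; the last joint's range is limited). The gripper opens to 85 mm and grips with 20 to 120 N. Pads are 22 mm wide; open, the fingers measure 114 mm over their backs; the gripper's body (76 mm by 85 mm) begins 54 mm behind the grasp point. The pads swing forward as they close: fully open they stand 13 mm farther back than shut.
Start: joints at [-1.286, 0.286, 1.577, -0, 1.279, -0.15], TCP at [0.284, -0.612, 0.245] pointing down, gripper open.
Joint ranges: [-2.77, 2.77], [-0.9, 2.22], [0.21, 2.48], [-1.53, 4.67], [0.24, 2.81], [-2.84, 2.84]. Speed limits (rad/s): [2.79, 2.79, 3.14, 3.14, 3.14, 3.14].

INTERFACE

Orientations are given as a unit quaternion [x, y, z, w].
In Python, from plant import ctrl gives the robot as it stands.
- The arm moves only by the tool send_rows, never from a script. Its argument "moves" is text: rows parted by semicolons, each of 7 numbers parted by spaces: the turn, a rotation vector about the tool's x, y, z in units of 360 degrees (1.0 is 360 degrees), then the shift along the tool's x, y, z in units of 20 cm (1.0 is 20 cm), then the gripper's target within -1 to 1 (fully open at 1, half-way at 0, shut at -1). A call has 1 to 12 rows; each row is the pose to reach, as a shift and turn from the pose commanded when the call began, along the tool's axes at that moment, turning the shorter way round; what a row does not reach only later rows make up. A row lasts 1/8 s, in which the tool goes at most 62.5 mm and 10.7 degrees, less where a joint would pass 70% of its speed; a pose out of reach is approached as far as the arm can. A call with a number of a shift or a turn outside -1 to 1 is refused whole. A call with a gripper value outside its range is refused whole. The fingers move at their own pace and stop on an object; "newtons" is the grip in N (left out, the last holds). Time passes only in rows, so rows that repeat a pose let the fingers close. It gives the time, the measured TCP pose, the force, the opening and the grip force at its end, in the units of the state.
- ctrl.get_state(): the state, without advancing time (a new reading comes with each control period).
- ctrl.read_camera(name): name is "scene" or "top" or "wrist"; returns a dict with "image" (400x640x3 uint8, red, green, blue), "fovy" (degrees; the focal length in pixels is half the picture's height over the tangent of half this angle, whatever the lens; pixels are square), "cx", "cy" (the principal point, pixels), "distortion" ([k1, k2, p1, p2, k3] as OpenCV has them; the pictures are not rectified), "extrinsics" (4x4, takes a point from camera to world coordinates). Camera axes: x right, y up, looking along -z (the intrinsics and any distortion apply to the point x, -y, -z); pixel columns grow to the right and rows downward; lengths in m; the calibration is good to about 2 mm. A picture is of the moment at which its call begins. There is no depth.
- ctrl.sign_off(): hands the job in; it is judged then, once.
The state is a dict: "time": time; "qpos": joint angles; "dq": joint speeds; "joint_efforts": joint torques, N m; "eef_pos": TCP position; "tcp_rot": TCP orientation; "contact_force": force on the tool from outside, world axes, zero at the start; "wrist_torque": the same for the moment, N m; "opening": opening from 0.0 (shut) to 1.0 (fully open); "finger_force": force on a finger pad.
Only numpy, scipy, OpenCV 4.12 (cv2) and the standard library are available. Lean on these libraries where they do the work, as an engineer would, in place of code of your own. Each camera call takes 0.05 s, during which the arm holds its last target. There are 200 camera calls.

TASK

Raise the stiff lid of the grey drive housing to about 100 degrees, just past upright, and let go of it there. Then take the cover plate by its handle and hold it level over the deck inside the housing, hovering about 15 mm above it without touching, with its four corner holes lined up so that each threaded hole below shows whole through its hole (either way round will do). Finish still holding it there, ready for the screws, with the lid still up and the tile, tin and jar left where they are.

Things in the scene. Friction and masses are not known exactly. Their poses are not given: they have to be found in the camera images.
- housing: Grey sheet-steel drive housing of a plaster shaker, fixed to the table: an open-topped box 220 mm (its x) by 170 mm (its y), rim 105 mm above the table, turned by up to 0.25 rad about the vertical. Origin: centre of its underside. Its z is up; its y points to the side where the lid is hinged.
- deck (a point): Centre of the level dark steel deck inside the housing: 15 mm below the rim, 90 mm above the table, 208 mm (x) by 158 mm (y) between the 6 mm rim walls. Axes as the housing's.
- lid (a joint): Lid angle in rad: 0 closed, 1.745 (100 degrees) just past upright, 2.6 folded right back. Stiff friction hinge (about 0.8 N m): it stays at any angle. Starts between shut and a little ajar.
- lid_handle (a point): Middle of the lid's handle bar: a round steel bar 10 mm thick, 100 mm long, parallel to the hinge (housing x), on two legs that hold it 45 mm beyond the lid's free edge, in the plane of the lid and 215 mm from the hinge axis. The gap between bar and lid edge lets a finger in, so the bar can be pinched from above at every angle up to 100 degrees. The bar turns in the pinch as the lid swings.
- lid_hinge (a point): Point on the hinge axis, middle of the housing's +y upper edge (housing frame 0, 85, 105 mm). The axis is the housing's x. With lid angle a the handle bar stands, in the housing frame, about 215 mm x cos(a) from here towards -y and 215 mm x sin(a) above (the bar centre lies a further 4 mm from the hinge plane on the lid's outer side: 4 mm x sin(a) towards +y and 4 mm x cos(a) up). The lid is a 220 by 170 by 6 mm plate, 0.4 kg.
- plate_grip (a point): Centre of the cover plate's handle, 35 mm above the plate's underside. The cover plate is aluminium, 120 mm (its x) by 90 mm (its y) by 5 mm, about 0.25 kg, with four 14 mm corner holes. Handle: straight steel bar along the plate's y, 70 mm long, 12 mm wide (x), 10 mm high, on two end posts, centred on the plate. z is up. It starts flat on the table, z of this point 35 mm.
- plate: The same cover plate; origin at the centre of its underside, axes as at plate_grip.
- hole0 (a point): Centre of the cover plate's +x +y corner hole at the underside (48 mm along x, 33 mm along y from the plate's centre); 14 mm wide.
- hole1 (a point): Centre of the cover plate's -x +y corner hole at the underside (48 mm along x, 33 mm along y from the plate's centre); 14 mm wide.
- hole2 (a point): Centre of the cover plate's -x -y corner hole at the underside (48 mm along x, 33 mm along y from the plate's centre); 14 mm wide.
- hole3 (a point): Centre of the cover plate's +x -y corner hole at the underside (48 mm along x, 33 mm along y from the plate's centre); 14 mm wide.
- thread0 (a point): Mouth of the threaded hole (6 mm, brass insert) in the deck at +x +y of its centre (48 mm along the housing's x, 33 mm along its y).
- thread1 (a point): Mouth of the threaded hole (6 mm, brass insert) in the deck at -x +y of its centre (48 mm along the housing's x, 33 mm along its y).
- thread2 (a point): Mouth of the threaded hole (6 mm, brass insert) in the deck at -x -y of its centre (48 mm along the housing's x, 33 mm along its y).
- thread3 (a point): Mouth of the threaded hole (6 mm, brass insert) in the deck at +x -y of its centre (48 mm along the housing's x, 33 mm along its y).
- tile_mid (a point): Bystander: centre of a loose plaster tile 130 x 100 x 26 mm with a round boss on top, on the table; tile and plate may swap places.
- tin_center (a point): Bystander: centre of a low steel tin, 72 mm across, 55 mm high, standing on the table.
- jar_center (a point): Bystander: centre of a small jar, 50 mm across, 50 mm high, standing on the table.
Not all that is in view belongs to the job. Leave any brown, green or yellow look-alike of the plate alone.

How it is judged:
On the way, in this order (a step that is already met when the one before it is completed fails the run):
1. the lid stands at about 100 degrees (90 to 110), let go of, the plate still on the table (value of joint lid between 1.571 and 1.92 rad and contact force between the fingers and housing below 0.1 N and height (world z) of plate_grip below 0.05 m), for 0.2 s.
2. the cover plate is lifted off the table with the lid still up (value of joint lid between 1.571 and 1.92 rad and height (world z) of plate_grip above 0.08 m and contact force between plate and the fingers above 1 N), for 0.2 s.
At the end, for the whole second after the job is handed in: Lid between 90 and 110 degrees and not touched; plate held in the fingers, at rest, touching neither housing nor lid, level within 0.1 rad, its underside 5 to 28 mm above the deck, all four holes within 4.5 mm (horizontally) of the threaded holes, either way round (value of joint lid between 1.571 and 1.92 rad and ((horizontal distance between hole0 and thread0 below 0.0045 m and horizontal distance between hole1 and thread1 below 0.0045 m and horizontal distance between hole2 and thread2 below 0.0045 m and horizontal distance between hole3 and thread3 below 0.0045 m) or (horizontal distance between hole0 and thread2 below 0.0045 m and horizontal distance between hole1 and thread3 below 0.0045 m and horizontal distance between hole2 and thread0 below 0.0045 m and horizontal distance between hole3 and thread1 below 0.0045 m)) and z of plate_grip in the frame of housing between 0.13 and 0.153 m and angle between plate_grip's own z axis and vertical below 0.1 rad and contact force between plate and the fingers above 1 N and contact force between each of plate, the fingers and housing below 0.1 N and linear speed of plate below 0.02 m/s); the arm keeps its last pose, push and grip.
It fails at once if a bystander (tile, tin or jar) is moved by more than 30 mm (distance of any of tile_mid, tin_center, jar_center from where it was at the start of the episode above 0.03 m).
It also fails if it takes over 64 s, if anything falls off the work surface, if the arm or the gripper's body presses on something with over 40 N, if the wrist force passes 120 N, or if a joint passes its speed limit or range.

## Working session

There is one attempt and no reset: what is moved stays moved. The work goes in short steps, Python scripts to look and compute and a tool call to move; the robot and the scene stay as the last step left them, time stands still between calls to the robot, and variables do not carry over. Pictures are saved under pics/ and viewed, at most 10 in all, crops included, and the job is handed in when it is done.

Besides the shell and the picture viewer there is one more tool, called after "Request:" as name(argument=value, ...) on one line, values as JSON. send_rows: Moves the arm, as the interface text tells. Its arguments: {"type":"object","properties":{"moves":{"type":"string"},"newtons":{"type":"number"}},"required":["moves"]}

```bash
mkdir -p pics; ls
cat > h.py <<'E'
import numpy as np, cv2, pickle
from scipy.spatial.transform import Rotation as R
from plant import ctrl
def grab(n):
    c=ctrl.read_camera(n); c['E']=np.array(c['extrinsics']); im=np.array(c['image']); c['image']=im
    f=im.shape[0]/2/np.tan(np.radians(c['fovy'])/2)
    c['K']=np.array([[f,0,c['cx']],[0,f,c['cy']],[0,0,1.]]); c['d']=np.array(c['distortion'],float); return c
def px2w(c,uv,z):
    p=cv2.undistortPoints(np.array(uv,float).reshape(-1,1,2),c['K'],c['d']).reshape(-1,2)
    r=np.c_[p[:,0],-p[:,1],-np.ones(len(p))]@c['E'][:3,:3].T; o=c['E'][:3,3]
    return o+r*((z-o[2])/r[:,2])[:,None]
def w2px(c,P):
    q=(np.array(P,float).reshape(-1,3)-c['E'][:3,3])@c['E'][:3,:3]
    return cv2.projectPoints(q*[1,-1,-1],np.zeros(3),np.zeros(3),c['K'],c['d'])[0].reshape(-1,2)
def save(c,n): cv2.imwrite('pics/'+n,c['image'][:,:,::-1])
def mv(target,Rt=None):
    s=ctrl.get_state(); R0=R.from_quat(s['tcp_rot']); d=R0.inv().apply(np.array(target)-s['eef_pos'])
    t=(R0.inv()*Rt).as_rotvec()/(2*np.pi) if Rt is not None else np.zeros(3)
    print('row',np.round(t,4),np.round(d/.2,4))
E
python3 - <<'E'
from h import *
for n in('top','scene'):
    c=grab(n); save(c,n+'0.png'); print(n,c['fovy'],c['d'],c['E'].round(3).tolist())
    pickle.dump(c,open(n+'0.pkl','wb'))
s=ctrl.get_state(); print({k:np.round(v,3) for k,v in s.items()}, R.from_quat(s['tcp_rot']).as_matrix().round(3))
E
```

```text
pics
top 45.22193601523284 [-0.11008031  0.          0.          0.          0.        ] [[-0.019, 0.993, -0.113, 0.36], [-1.0, -0.018, 0.016, -0.193], [0.014, 0.113, 0.993, 1.599], [0.0, 0.0, 0.0, 1.0]]
scene 45.7857488972103 [0.03612423 0.         0.         0.         0.        ] [[-0.745, -0.361, 0.561, 1.292], [0.667, -0.421, 0.615, 0.598], [0.014, 0.832, 0.554, 0.819], [0.0, 0.0, 0.0, 1.0]]
{'time': np.float64(0.1), 'qpos': array([-1.286,  0.287,  1.578, -0.   ,  1.279, -0.15 ]), 'dq': array([ 0.001, -0.003, -0.004,  0.002, -0.001,  0.001]), 'joint_efforts': array([ 2.0000e-03, -4.0729e+01, -2.9370e+01, -0.0000e+00,  3.0000e-03,
        0.0000e+00]), 'eef_pos': array([ 0.284, -0.612,  0.244]), 'tcp_rot': array([ 0.976,  0.216, -0.   , -0.001]), 'contact_force': array([-0.001, -0.16 ,  0.043]), 'wrist_torque': array([ 0.024,  0.011, -0.027]), 'finger_force': np.float64(0.0), 'opening': np.float64(1.001)} [[ 0.907  0.421 -0.001]
 [ 0.421 -0.907  0.002]
 [ 0.    -0.002 -1.   ]]
```

```bash
echo
```

```text
(no output)
```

View pics/top0.png

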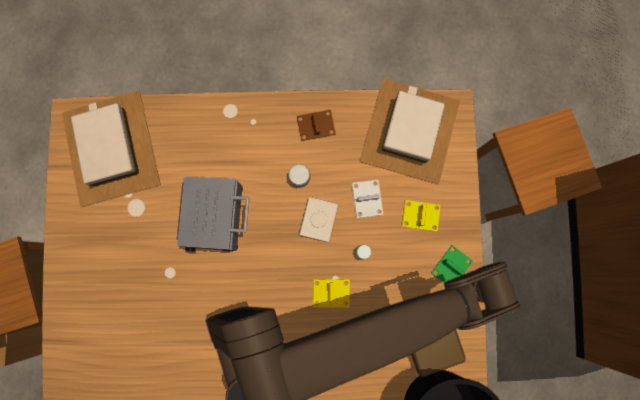

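View pics/scene0.png

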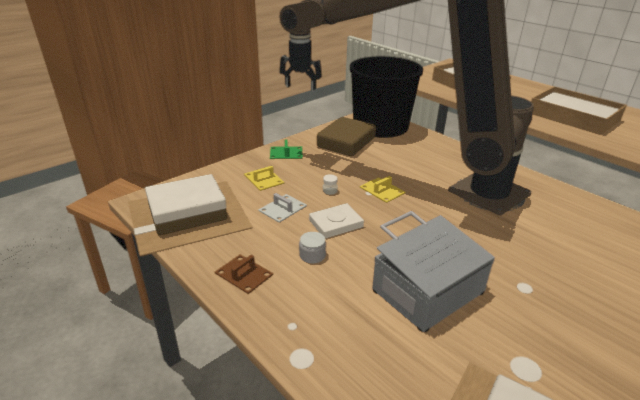

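The top view shows the housing at about (210,215) with its handle bar at (246,215) and the hinge on the left (+y). Plate candidates are white/aluminium (367,198), yellow (421,215) and (331,293), green (452,264), and brown (316,125). Only the one at (367,198) is bare aluminium, so it fits. The tile is at (319,219), the tin at (299,176) and the jar at (363,252). I'll confirm with an enlarged crop.

Run:
```python
from h import *
c=pickle.load(open('top0.pkl','rb'))
im=c['image'][155:275,170:400,::-1]
cv2.imwrite('pics/crop1.png',cv2.resize(im,None,fx=3.4,fy=3.4,interpolation=cv2.INTER_CUBIC))
```

```text
(no output)
```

View pics/crop1.png

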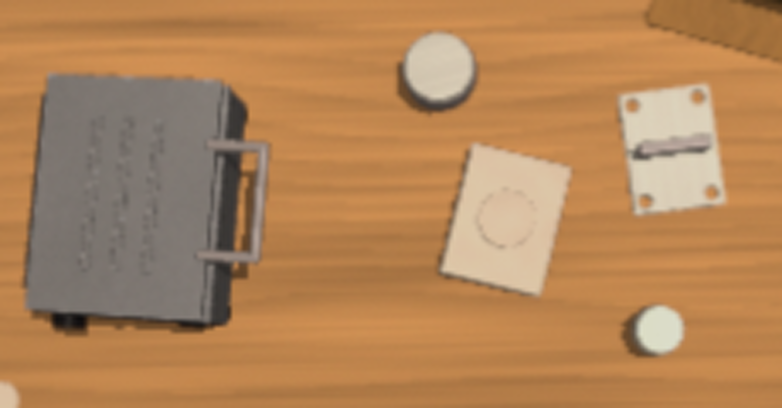

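The crop shows the aluminium plate with its holes and handle at crop (671,150), and the housing lid with its bar at crop (262,202). Next I fit the poses.

```bash
cat > fit.py <<'E'
from h import *
from scipy.optimize import least_squares
def hpts(p,L):  # p=x,y,yaw ; L housing-frame pts
    return R.from_rotvec([0,0,p[2]]).apply(L)+[p[0],p[1],0]
def lid(a,x,r,n): # r from hinge, n off plane outwards
    return [x,.085-r*np.cos(a)+n*np.sin(a),.105+r*np.sin(a)+n*np.cos(a)]
def LP(a): return np.array([lid(a,.11,0,.006),lid(a,-.11,0,.006),lid(a,.11,.17,.006),lid(a,-.11,.17,.006),lid(a,.05,.215,.004),lid(a,-.05,.215,.004)])
E
python3 - <<'E'
from fit import *
c=pickle.load(open('top0.pkl','rb')); s=pickle.load(open('scene0.pkl','rb'))
cr=lambda a:(np.array(a,float)+.5)/3.4-.5+[170,155]
ob=cr([(48,75),(27,308),(225,82),(205,320),(266,145),(256,260)])
f=lambda p:(w2px(c,hpts(p,LP(p[3])))-ob).ravel()
r=least_squares(f,[.4,.1,0,.1]); print(r.x, r.fun.round(1)); 
print('scene pred',w2px(s,hpts(r.x,LP(r.x[3]))).round(0).tolist())
print('bar',hpts(r.x,[lid(r.x[3],0,.215,.004)]))
np.save('hp.npy',r.x)
ph=cr([(631,104),(698,97),(712,192),(646,201)]); W=px2w(c,ph,.005); print(W.round(4), W.mean(0))
print([np.linalg.norm(W[i]-W[(i+1)%4]).round(4) for i in range(4)])
print('handle',px2w(c,cr([(640,152),(708,143)]),.04))
E
```

```text
[ 0.51741661  0.14775377 -0.08075563  0.13507639] [ 0.2 -0.5 -0.2  0.6 -0.4 -0.6 -0.4  0.5  0.2  0.7  0.6 -0.6]
scene pred [[430.0, 297.0], [495.0, 256.0], [376.0, 247.0], [440.0, 215.0], [382.0, 227.0], [411.0, 213.0]]
bar [[0.50713122 0.02066639 0.13791675]]
[[ 0.6119 -0.3245  0.005 ]
 [ 0.6179 -0.3913  0.005 ]
 [ 0.523  -0.4021  0.005 ]
 [ 0.5153 -0.3367  0.005 ]] [ 0.56702761 -0.36367378  0.005     ]
[np.float64(0.067), np.float64(0.0955), np.float64(0.0659), np.float64(0.0974)]
handle [[ 0.5594396  -0.32908918  0.04      ]
 [ 0.56707705 -0.39519712  0.04      ]]
```

The fit is consistent: hole spacing 96×66, and the lid about 0.13 rad ajar. Next I move above the bar.

Run:
```python
from h import *
mv([.507,.021,.27],R.from_euler('z',-.081)*R.from_euler('x',np.pi))
```

```text
row [-0.0003  0.      0.0821] [ 2.3428 -2.3998 -0.1238]
```

Request:
send_rows(moves="0 0 0 0.22 -0.22 -0.01 0; 0 0 0 0.44 -0.45 -0.02 0; 0 0 0 0.66 -0.67 -0.04 0; 0 0 0 0.88 -0.9 -0.05 0; 0 0 0 1 -1 -0.06 0")

```text
time: 0.72
eef_pos: [0.3818, -0.3435, 0.2568]
tcp_rot: [0.976, 0.217, -0.0, -0.001]
contact_force: [-0.2, -0.6, 0.4]
opening: 0.497
finger_force: 0.0
```

Request:
send_rows(moves="0 0 0 0.22 -0.22 -0.01 0; 0 0 0 0.44 -0.45 -0.02 0; 0 0 0 0.66 -0.67 -0.04 0; 0 0 0 0.88 -0.9 -0.05 0; 0 0 0 1 -1 -0.06 0")

```text
time: 1.35
eef_pos: [0.4787, -0.078, 0.2691]
tcp_rot: [0.976, 0.217, -0.0, -0.0]
contact_force: [0.5, -0.1, 1.1]
opening: 0.498
finger_force: 0.0
```

Request:
send_rows(moves="0 0 0.025 0.15 -0.2 0 0; 0 0 0.05 0.3 -0.35 0 0; 0 0 0.082 0.34 -0.4 0 0; 0 0 0.082 0.34 -0.4 0 0; 0 0 0.082 0.34 -0.4 0 0; 0 0 0.082 0.34 -0.4 0 0")

```text
time: 2.1
eef_pos: [0.5064, 0.0195, 0.2692]
tcp_rot: [0.999, -0.04, -0.0, 0.0]
contact_force: [-0.2, 0.7, -0.5]
opening: 0.5
finger_force: 0.0
```

Run:
```python
from h import *
from fit import *
c=grab('wrist'); save(c,'w1.png'); pickle.dump(c,open('w1.pkl','wb')); print(c['fovy'],c['d'],c['E'].round(3).tolist())
s=ctrl.get_state(); print(s['eef_pos'],s['opening'],s['qpos'],s['dq'].round(2))
p=np.load('hp.npy'); print(w2px(c,hpts(p,LP(p[3]))).round(0).tolist())
```

```text
59.367019958392675 [-0.01949832  0.          0.          0.          0.        ] [[-0.081, 0.952, 0.296, 0.582], [-0.997, -0.078, -0.022, 0.013], [0.002, -0.297, 0.955, 0.397], [0.0, 0.0, 0.0, 1.0]]
[0.50649555 0.01951038 0.26930619] 0.5011141455038818 [-1.61852966e-01 -1.09488637e-01  1.95666884e+00 -1.07142196e-04
  1.29446792e+00  1.48963022e+00] [ 0.    0.   -0.    0.    0.    0.01]
[[37.0, 42.0], [92.0, 295.0], [252.0, 36.0], [267.0, 310.0], [317.0, 124.0], [318.0, 250.0]]
```

View pics/w1.png

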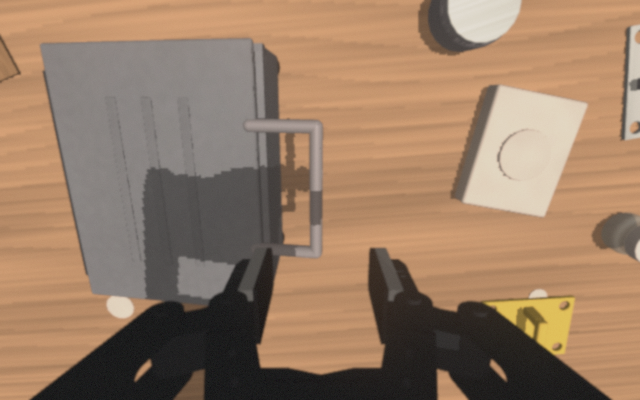

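The wrist view shows the bar from (317,125) to (317,252), between the fingers. Its prediction was (317,124) to (318,250), so the fit is confirmed. I'll do a joint refit for the arc.

Run:
```python
from fit import *
c=pickle.load(open('top0.pkl','rb')); w=pickle.load(open('w1.pkl','rb'))
cr=lambda a:(np.array(a,float)+.5)/3.4-.5+[170,155]
ob=cr([(48,75),(27,308),(225,82),(205,320),(266,145),(256,260)])
wo=np.array([(41,44),(92,292),(252,39),(265,303),(317.5,125),(318,252)])
f=lambda p:np.r_[(w2px(c,hpts(p,LP(p[3])))-ob).ravel()*2,((w2px(w,hpts(p,LP(p[3])))-wo)[[0,1,2,4,5]]).ravel()]
r=least_squares(f,[.5,.1,0,.1],loss='soft_l1'); p=r.x; print(p,r.fun.round(1)); np.save('hp.npy',p)
e=ctrl.get_state()['eef_pos']; R0=R.from_quat(ctrl.get_state()['tcp_rot'])
g=hpts(p,[lid(p[3],0,.215,.004)])[0]; print('bar',g)
t=g-[0,0,.005]   # grasp point 5mm behind TCP
mv(t)
for a in np.linspace(p[3],1.745,12):
    b=hpts(p,[lid(a,0,.215,.004)])[0]; print(round(a,2),(R0.inv().apply(b-g)/.2).round(3))
```

```text
[ 0.51645995  0.14737732 -0.08182207  0.14222223] [ 0.6 -0.5 -0.2  1.7 -0.7 -0.7 -0.9  1.6  0.4  2.   1.  -0.6 -3.2 -0.8
  0.2  3.8  0.4 -2.   0.3  1.1 -0.1 -0.1]
bar [0.5060587  0.02054081 0.13943441]
row [0. 0. 0.] [-0.0025 -0.005   0.6744]
0.14 [0. 0. 0.]
0.29 [ 0.    -0.036 -0.152]
0.43 [ 0.    -0.094 -0.298]
0.58 [ 0.    -0.173 -0.433]
0.73 [ 0.    -0.27  -0.556]
0.87 [ 0.    -0.384 -0.663]
1.02 [ 0.001 -0.512 -0.752]
1.16 [ 0.001 -0.652 -0.822]
1.31 [ 0.001 -0.801 -0.871]
1.45 [ 0.001 -0.955 -0.898]
1.6 [ 1.000e-03 -1.112e+00 -9.020e-01]
1.74 [ 1.000e-03 -1.267e+00 -8.830e-01]
```

Request:
send_rows(moves="0 0 0 0 -0.005 0.2 0; 0 0 0 0 -0.005 0.4 0; 0 0 0 0 -0.005 0.55 0; 0 0 0 0 -0.005 0.67 0; 0 0 0 0 -0.005 0.67 0; 0 0 0 0 -0.005 0.67 -1; 0 0 0 0 -0.005 0.67 -1; 0 0 0 0 -0.005 0.67 -1; 0 0 0 0 -0.005 0.67 -1", newtons=60)

```text
time: 3.28
eef_pos: [0.5079, 0.0229, 0.1369]
tcp_rot: [0.999, -0.041, 0.002, -0.002]
contact_force: [1.7, 5.7, -0.7]
opening: 0.093
finger_force: 58.4
```

Request:
send_rows(moves="0 0 0 0 -0.015 -0.08 -1; 0 0 0 0 -0.036 -0.152 -1; 0 0 0 0 -0.062 -0.225 -1; 0 0 0 0 -0.094 -0.298 -1; 0 0 0 0 -0.173 -0.433 -1; 0 0 0 0 -0.27 -0.556 -1; 0 0 0 0 -0.384 -0.663 -1; 0 0 0 0 -0.512 -0.752 -1; 0 0 0 0 -0.652 -0.822 -1; 0 0 0 0 -0.652 -0.822 -1")

```text
time: 4.53
eef_pos: [0.5189, 0.1515, 0.3047]
tcp_rot: [0.999, -0.039, 0.004, 0.001]
contact_force: [-0.9, -2.1, 10.0]
opening: 0.09
finger_force: 61.3
```

Request:
send_rows(moves="0 0 0 0 -0.149 -0.049 -1; 0 0 0 0 -0.303 -0.076 -1; 0 0 0 0 -0.46 -0.08 -1; 0 0 0 0 -0.54 -0.073 -1; 0 0 0 0 -0.615 -0.061 -1; 0 0 0 0 -0.615 -0.061 -1; 0 0 0 0 -0.615 -0.061 -1")

```text
time: 5.4
eef_pos: [0.5294, 0.2751, 0.3177]
tcp_rot: [0.999, -0.04, 0.005, -0.003]
contact_force: [1.9, 2.1, 8.9]
opening: 0.088
finger_force: 63.1
```

Run:
```python
from fit import *
p=np.load('hp.npy'); e=ctrl.get_state()['eef_pos']+[0,0,.005]
q=R.from_rotvec([0,0,-p[2]]).apply(e-[p[0],p[1],0])-[0,.085,.105]; print(q, np.hypot(q[1],q[2]), np.arctan2(q[2],-q[1])-.0186)
```

```text
[0.0024136  0.04332936 0.21772461] 0.22199422982870967 1.7486397322504195
```

Request:
send_rows(moves="0 0 0 0 0 0 0; 0 0 0 0 0 0 0; 0 0 0 0 0 0 0; 0 0 0 0 0 0 0; 0 0 0 0 0 -0.15 0; 0 0 0 0 0 -0.4 0; 0 0 0 0 0 -0.5 0; 0 0 0 0 0 -0.5 0")

```text
time: 6.4
eef_pos: [0.5275, 0.274, 0.4134]
tcp_rot: [0.999, -0.04, 0.001, -0.001]
contact_force: [0.7, 0.1, -0.2]
opening: 0.504
finger_force: 0.0
```

Run:
```python
from fit import *
p=np.load('hp.npy')
c=grab('scene'); pickle.dump(c,open('s1.pkl','wb')); save(c,'s1.png')
for a in (1.571,1.745,1.92): print(a,w2px(c,hpts(p,LP(a))).round(0).tolist())
mv([.565,-.363,.2],R.from_euler('z',1.68)*R.from_euler('x',np.pi))
```

```text
1.571 [[432.0, 300.0], [496.0, 259.0], [445.0, 235.0], [514.0, 198.0], [469.0, 204.0], [501.0, 188.0]]
1.745 [[432.0, 300.0], [496.0, 260.0], [457.0, 244.0], [526.0, 206.0], [485.0, 215.0], [517.0, 198.0]]
1.92 [[432.0, 300.0], [496.0, 260.0], [469.0, 256.0], [538.0, 215.0], [500.0, 229.0], [532.0, 211.0]]
row [-1.000e-04  1.000e-04 -2.802e-01] [0.4461 3.1583 1.0557]
```

View pics/s1.png

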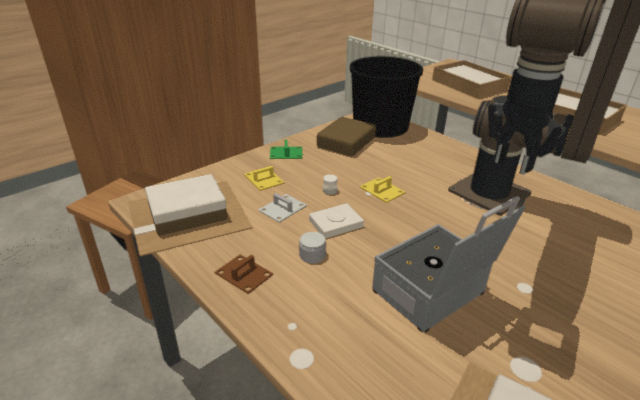

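The lid stands at about 1.7 rad: bar ends at (480,215) and (512,203), against a prediction of (485,215) and (517,198) for 1.745. Threads show at (408,263), (436,248) and (430,279). The wrist camera goes over the deck next to measure the threads.

Request:
send_rows(moves="0 0 0 -0.1 0.2 0 0.2; 0 0 0 -0.2 0.42 0 0.2; 0 0 0 -0.35 0.6 0 0.2; 0 0 0 -0.45 0.7 0 0.2; 0 0 0 -0.45 0.7 0 0.2; 0 0 0 -0.45 0.7 0 0.2")

```text
time: 7.2
eef_pos: [0.4262, 0.1418, 0.4103]
tcp_rot: [0.999, -0.04, -0.001, 0.0]
contact_force: [0.2, 0.0, -0.2]
opening: 0.602
finger_force: 0.0
```

Run:
```python
from fit import *
p=np.load('hp.npy')
c=grab('wrist'); pickle.dump(c,open('w2.pkl','wb')); save(c,'w2.png')
T=np.array([[.048,.033,.09],[-.048,.033,.09],[-.048,-.033,.09],[.048,-.033,.09]])
print(w2px(c,hpts(p,T)).round(0).tolist()); print(w2px(c,hpts(p,LP(1.745))).round(0).tolist()); print(w2px(c,hpts(p,LP(1.6))).round(0).tolist());print(ctrl.get_state()['eef_pos'])
```

```text
[[280.0, 33.0], [283.0, 116.0], [335.0, 117.0], [336.0, 33.0]]
[[224.0, -31.0], [237.0, 168.0], [109.0, -115.0], [154.0, 213.0], [70.0, -30.0], [101.0, 148.0]]
[[223.0, -31.0], [237.0, 168.0], [144.0, -118.0], [183.0, 214.0], [121.0, -33.0], [146.0, 149.0]]
[0.42640649 0.14195583 0.41056509]
```

View pics/w2.png

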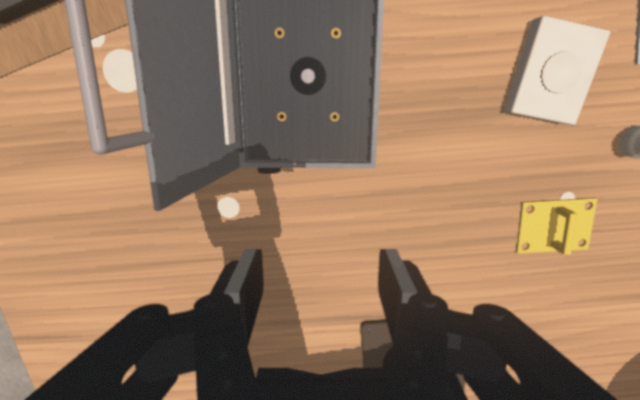

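The threads at (279,33), (282,117), (335,117) and (336,33) match the prediction within 1 px. The bar's near end at (98,150) gives a lid angle of about 1.75. I'll refine the deck pose and go to the plate.

Run:
```python
from fit import *
c=pickle.load(open('w2.pkl','rb')); hsv=cv2.cvtColor(c['image'],cv2.COLOR_RGB2HSV)
T=np.array([[.048,.033,.09],[-.048,.033,.09],[-.048,-.033,.09],[.048,-.033,.09]]); o=[]
for u,v in [(279,33),(282,117),(335,117),(336,33)]:
    h=hsv[v-9:v+10,u-9:u+10]; m=((h[...,1]>100)&(h[...,0]<30)).astype(np.uint8); (x,y),r=cv2.minEnclosingCircle(cv2.findNonZero(m)); o.append((u-9+x,v-9+y)); print(o[-1],r)
W=px2w(c,o,.09); r=least_squares(lambda p:(hpts(p,T)-W)[:,:2].ravel(),[.5,.1,0]); print(r.x,r.fun.round(4)); np.save('deck.npy',r.x)
mv([.565,-.363,.22],R.from_euler('z',1.68)*R.from_euler('x',np.pi))
```

```text
(279.0, 32.19999980926514) 5.200100421905518
(281.26923084259033, 116.26923084259033) 4.623490333557129
(334.1842107772827, 116.36842060089111) 4.635341644287109
(335.71052646636963, 32.76315784454346) 5.284924030303955
[ 0.51685377  0.14866292 -0.08703949] [-0.0002 -0.0002  0.0002 -0.     -0.      0.      0.0001  0.0002]
row [-0.0003  0.0003 -0.2801] [0.8946 2.4612 0.9512]
```

Request:
send_rows(moves="0 0 0 0.1 0.25 0.05 0.4; 0 0 0 0.2 0.52 0.07 0.5; 0 0 0 0.3 0.8 0.1 0.5; 0 0 0 0.36 0.98 0.1 0.5")

```text
time: 7.75
eef_pos: [0.483, -0.0615, 0.3901]
tcp_rot: [0.999, -0.041, -0.001, -0.0]
contact_force: [0.8, -0.2, 0.0]
opening: 0.756
finger_force: 0.0
```

Request:
send_rows(moves="0 0 -0.025 0.1 0.25 0.05 0.5; 0 0 -0.05 0.2 0.52 0.07 0.5; 0 0 -0.08 0.3 0.8 0.1 0.5; 0 0 -0.1 0.36 0.98 0.1 0.5; 0 0 -0.1 0.36 0.98 0.1 0.5")

```text
time: 8.38
eef_pos: [0.5389, -0.2629, 0.3694]
tcp_rot: [0.963, 0.269, -0.001, -0.001]
contact_force: [-1.1, -0.1, 0.2]
opening: 0.749
finger_force: 0.0
```

Run:
```python
from h import *
print(ctrl.get_state()['eef_pos']);mv([.565,-.363,.2],R.from_euler('z',1.68)*R.from_euler('x',np.pi))
```

```text
[ 0.53892496 -0.26291239  0.36936846]
row [-6.000e-04 -1.000e-04 -1.806e-01] [-0.1469  0.4983  0.8454]
```

Request:
send_rows(moves="0 0 -0.025 -0.05 0.15 0.2 0.5; 0 0 -0.05 -0.1 0.3 0.4 0.5; 0 0 -0.08 -0.14 0.45 0.6 0.5; 0 0 -0.11 -0.147 0.498 0.8 0.5; 0 0 -0.14 -0.147 0.498 0.845 0.5; 0 0 -0.165 -0.147 0.498 0.845 0.5; 0 0 -0.18 -0.147 0.498 0.845 0.5; 0 0 -0.18 -0.147 0.498 0.845 0.5; 0 0 -0.18 -0.147 0.498 0.845 0.5")

```text
time: 9.5
eef_pos: [0.5654, -0.3602, 0.2027]
tcp_rot: [0.668, 0.744, 0.0, -0.0]
contact_force: [-0.4, 0.3, 0.8]
opening: 0.748
finger_force: 0.0
```

Run:
```python
from fit import *
c=grab('wrist'); pickle.dump(c,open('w3.pkl','wb')); save(c,'w3.png')
H=np.array([[.048,.033,.005],[-.048,.033,.005],[-.048,-.033,.005],[.048,-.033,.005]])
print(w2px(c,hpts([.567,-.3637,.11],H)).round(0).tolist(),ctrl.get_state()['eef_pos'],ctrl.get_state()['qpos'].round(2))
```

```text
[[374.0, 140.0], [270.0, 140.0], [273.0, 208.0], [371.0, 208.0]] [ 0.56525919 -0.36043802  0.20277582] [-0.72  0.31  1.63  0.    1.21 -0.83]
```

View pics/w3.png

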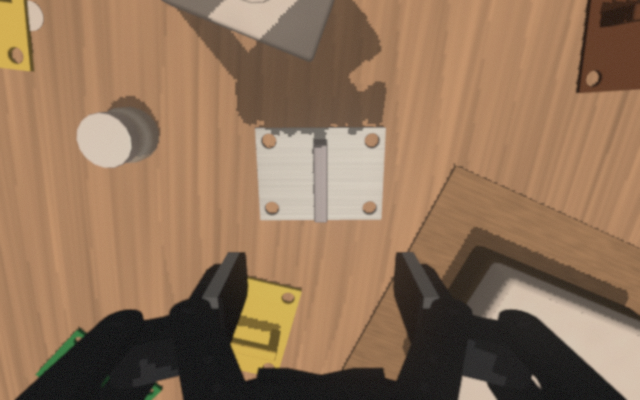

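The holes at (372,140), (269,140), (272,208) and (369,207) are within 2 px of the prediction. I'll refit and descend.

Run:
```python
from fit import *
c=pickle.load(open('w3.pkl','rb'))
H=np.array([[.048,.033,.005],[-.048,.033,.005],[-.048,-.033,.005],[.048,-.033,.005]])
W=px2w(c,[(372,140),(269,140),(272,208),(369.5,207.5)],.005)
r=least_squares(lambda p:(hpts(p,H)-W)[:,:2].ravel(),[.5,.1,0]); p=r.x; print(p,r.fun.round(4)); np.save('plate.npy',p)
mv([p[0],p[1],.03],R.from_euler('z',p[2]+np.pi/2)*R.from_euler('x',np.pi))
```

```text
[ 0.56552226 -0.3638369   0.10968405] [ 0.0004  0.0001 -0.0003 -0.0003 -0.0003  0.0002  0.0002  0.    ]
row [-0.     -0.     -0.0004] [-1.730e-02 -4.000e-04  8.639e-01]
```

Request:
send_rows(moves="0 0 0 -0.017 0 0.25 0.2; 0 0 0 -0.017 0 0.5 0; 0 0 0 -0.017 0 0.7 0; 0 0 0 -0.017 0 0.81 0; 0 0 0 -0.017 0 0.86 0; 0 0 0 -0.017 0 0.86 0; 0 0 0 -0.017 0 0.86 -1; 0 0 0 -0.017 0 0.86 -1; 0 0 0 -0.017 0 0.86 -1; 0 0 0 -0.017 0 0.86 -1", newtons=60)

```text
time: 10.8
eef_pos: [0.5663, -0.3653, 0.0331]
tcp_rot: [0.668, 0.744, 0.0, 0.002]
contact_force: [0.1, 0.0, 6.4]
opening: 0.121
finger_force: 60.7
```

Request:
send_rows(moves="0 0 0 0 0 -0.1 -1; 0 0 0 0 0 -0.3 -1; 0 0 0 0 0 -0.55 -1; 0 0 0 0 0 -0.8 -1; 0 0 0 0 0 -1 -1; 0 0 0 0 0 -1 -1; 0 0 0 0 0 -1 -1")

```text
time: 11.68
eef_pos: [0.5643, -0.3636, 0.2287]
tcp_rot: [0.668, 0.744, -0.0, -0.002]
contact_force: [0.5, 0.2, -2.7]
opening: 0.124
finger_force: 59.7
```

Run:
```python
from fit import *
d=np.load('deck.npy'); s=ctrl.get_state(); print(s['eef_pos'],s['qpos'].round(2),s['opening'],s['finger_force'])
mv([d[0],d[1],.24],R.from_euler('z',d[2]+np.pi/2)*R.from_euler('x',np.pi))
```

```text
[ 0.56433238 -0.36363428  0.2287459 ] [-0.72  0.29  1.6   0.    1.25 -0.83] 0.12419772731433346 59.66879725456238
row [-0.0004 -0.0004  0.031 ] [ 2.5723  0.04   -0.0496]
```

Request:
send_rows(moves="0 0 0 0.1 0 -0.02 -1; 0 0 0 0.3 0 -0.05 -1; 0 0 0 0.5 0 -0.05 -1; 0 0 0 0.7 0 -0.05 -1; 0 0 0 0.85 0 -0.05 -1; 0 0 0 1 0 -0.05 -1")

```text
time: 12.42
eef_pos: [0.5423, -0.1628, 0.2388]
tcp_rot: [0.668, 0.745, -0.0, -0.002]
contact_force: [0.7, -0.3, -1.9]
opening: 0.128
finger_force: 59.6
```

Request:
send_rows(moves="0 0 0 0.15 0 0 -1; 0 0 0.01 0.35 0 0 -1; 0 0 0.02 0.55 0.02 0 -1; 0 0 0.031 0.75 0.04 0 -1; 0 0 0.031 0.9 0.04 0 -1; 0 0 0.031 1 0.04 0 -1")

```text
time: 13.18
eef_pos: [0.5284, 0.0363, 0.2392]
tcp_rot: [0.736, 0.676, -0.001, -0.001]
contact_force: [0.7, -0.5, -1.7]
opening: 0.126
finger_force: 59.6
```

Request:
send_rows(moves="0 0 0 0.1 0 0 -1; 0 0 0 0.25 0 0 -1; 0 0 0 0.4 0 0 -1; 0 0 0 0.45 0 0 -1; 0 0 0 0.45 0 0 -1; 0 0 0 0.45 0 0 -1")

```text
time: 13.92
eef_pos: [0.5377, 0.123, 0.2406]
tcp_rot: [0.737, 0.676, -0.0, -0.0]
contact_force: [-0.5, -0.1, -2.9]
opening: 0.127
finger_force: 59.6
```

Run:
```python
from fit import *
d=np.load('deck.npy'); s=ctrl.get_state(); print(s['eef_pos'],s['qpos'].round(2))
mv([d[0],d[1],.137],R.from_euler('z',d[2]+np.pi/2)*R.from_euler('x',np.pi))
c=grab('wrist'); save(c,'w4.png'); pickle.dump(c,open('w4.pkl','wb'))
```

```text
[0.53771488 0.12299085 0.24060693] [ 0.04  0.02  1.89 -0.    1.24  0.13]
row [-0.0001  0.0001 -0.    ] [ 0.1191 -0.1148  0.518 ]
```

View pics/w4.png

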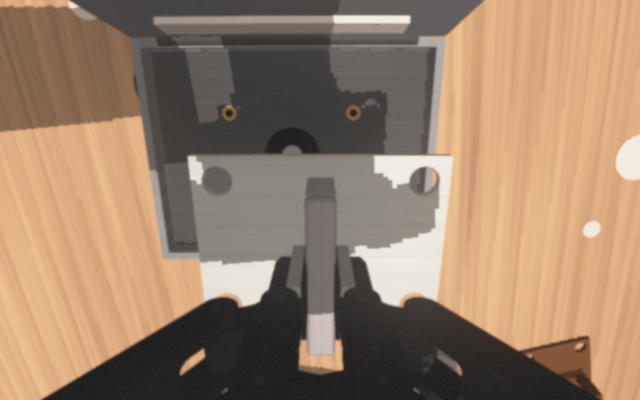

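The plate is held level. Its visible holes are at (217,181) and (425,181), and two deck threads are ahead at (229,113) and (353,113). I'll measure the plate in the hand.

Run:
```python
from fit import *
c=pickle.load(open('w4.pkl','rb')); s=ctrl.get_state(); e=s['eef_pos']; R0=R.from_quat(s['tcp_rot'])
d=np.load('deck.npy'); print(w2px(c,hpts(d,np.array([[.048,.033,.09],[-.048,.033,.09]]))), e, R0.as_matrix().round(3)[:,2])
for z in (-.031,-.028,-.025):
    W=px2w(c,[(217,181),(425,181)],e[2]+z); print(z,np.linalg.norm(W[1]-W[0]),(W-e).round(4).tolist(),'tool',(R0.inv().apply(W-e)).round(4)[:,:2].tolist())
# plate corner edges top-surface
W=px2w(c,[(189,156),(451,155)],e[2]-.028); print(np.linalg.norm(W[1]-W[0]),R0.inv().apply(W-e).round(4)[:,:2])
```

```text
[[353.0211099  112.91123261]
 [228.98688563 113.1503224 ]] [0.53782885 0.12288229 0.24073525] [-0. -0. -1.]
-0.031 0.09710076508602208 [[-0.0455, 0.038, -0.031], [0.0512, 0.0295, -0.031]] tool [[0.0339, -0.0486], [0.0339, 0.0485]]
-0.028 0.09526114540171836 [[-0.0445, 0.0387, -0.028], [0.0504, 0.0304, -0.028]] tool [[0.0347, -0.0477], [0.0347, 0.0476]]
-0.025 0.09342152571741458 [[-0.0435, 0.0394, -0.025], [0.0495, 0.0312, -0.025]] tool [[0.0355, -0.0468], [0.0355, 0.0466]]
0.1175031056701753 [[ 0.0463 -0.0593]
 [ 0.0467  0.0582]]
```

Request:
send_rows(moves="0 0 0 0.06 -0.06 0 -1; 0 0 0 0.113 -0.115 0 -1; 0 0 0 0.113 -0.115 0 -1; 0 0 0 0.113 -0.115 0.1 -1; 0 0 0 0.113 -0.115 0.2 -1; 0 0 0 0.113 -0.115 0.25 -1; 0 0 0 0.113 -0.115 0.25 -1")

```text
time: 14.85
eef_pos: [0.5165, 0.1482, 0.1902]
tcp_rot: [0.737, 0.676, -0.001, -0.0]
contact_force: [0.1, -0.2, -2.7]
opening: 0.125
finger_force: 59.6
```

Request:
send_rows(moves="0 0 0 0 0 0.06 -1; 0 0 0 0 0 0.12 -1; 0 0 0 0 0 0.18 -1; 0 0 0 0 0 0.23 -1; 0 0 0 0 0 0.253 -1; 0 0 0 0 0 0.253 -1; 0 0 0 0 0 0.253 -1; 0 0 0 0 0 0.253 -1")

```text
time: 15.85
eef_pos: [0.5173, 0.1483, 0.1409]
tcp_rot: [0.737, 0.676, 0.0, 0.0]
contact_force: [0.1, 0.3, -2.4]
opening: 0.125
finger_force: 59.6
```

Run:
```python
from fit import *
d=np.load('deck.npy'); s=ctrl.get_state(); print(s['eef_pos'],s['contact_force'])
mv([d[0],d[1],.14],R.from_euler('z',d[2]+np.pi/2)*R.from_euler('x',np.pi))
w=grab('wrist'); t=grab('scene'); a=w['image'][:,:,::-1]; u=cv2.resize(t['image'][190:330,350:560,::-1],None,fx=2.8,fy=2.8,interpolation=cv2.INTER_CUBIC)
pickle.dump((w,t),open('w5.pkl','wb'))
b=cv2.resize(a[60:330,130:510],None,fx=1.2,fy=1.2)
h=min(b.shape[0],u.shape[0]); m=np.hstack([b[:h],u[:h]]); cv2.imwrite('pics/w5.png',cv2.resize(m,None,fx=800/m.shape[1],fy=800/m.shape[1]))
p=np.load('hp.npy'); print(w2px(t,hpts(p,LP(1.745))).round(0).tolist())
```

```text
[0.51729756 0.14829517 0.14089014] [ 0.14926315  0.31644156 -2.37240035]
row [ 0.0002 -0.      0.0001] [ 0.0016 -0.0024  0.0044]
[[432.0, 300.0], [496.0, 260.0], [457.0, 244.0], [526.0, 206.0], [485.0, 215.0], [517.0, 198.0]]
```

View pics/w5.png

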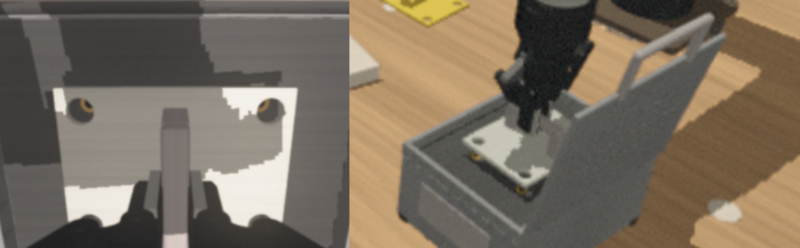

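Run:
```python
from fit import *
w,t=pickle.load(open('w5.pkl','rb')); d=np.load('deck.npy'); s=ctrl.get_state(); e=s['eef_pos']; R0=R.from_quat(s['tcp_rot'])
X=np.array([[-.048,.033,0],[.048,.033,0]])
for n,z in(('thread',.09),('underside ideal',.106),('top ideal',.111)): print(n,w2px(w,hpts(d,X+[0,0,z])).round(1).tolist())
im=w['image']; A=im[130:220,190:460]
cv2.imwrite('pics/w6.png',cv2.resize(A[:,:,::-1],None,fx=2.9,fy=2.9,interpolation=cv2.INTER_CUBIC))
```

```text
thread [[227.8, 172.2], [411.8, 172.1]]
underside ideal [[219.4, 179.9], [420.1, 179.8]]
top ideal [[216.4, 182.6], [423.1, 182.5]]
```

View pics/w6.png

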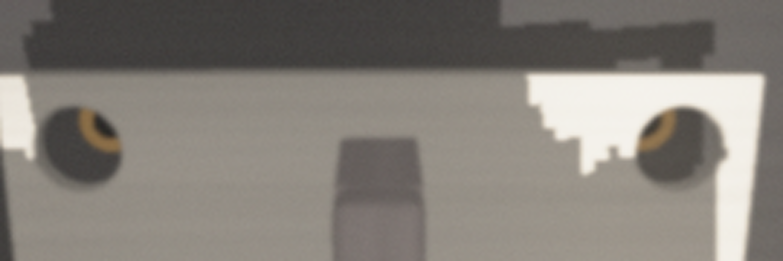

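Against the ideal, the hole centres are at (217.2,180.7) and (424.5,180.7) versus (216.4,182.6) and (423.1,182.5). That is under 1 mm off, with the brass inserts where predicted. The lid is still up and clear, so I'm handing in.

```bash
python3 -c "
from plant import ctrl
print(ctrl.sign_off())"
```

```text
the job is handed in; nothing more can be done
None
```

I've handed the job in, with no verdict reported back: the lid stands released at about 100°, and the cover plate is held level about 15 mm above the deck, with the two holes I could see within about 1 mm of their threads.

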